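# Idle the buffing machine and right the toppled copper vase

### The job

The shaking of the buffing machine has knocked over the copper vase. First bring the machine's black throttle lever back to idle, standing straight up in line with the green mark, then stand the vase upright, mouth up, wholly on the round felt-topped pad. Set the vase down gently, and leave the other things on the bench as they are.

Things in the scene. Friction and masses are not known exactly. Their poses are not given: they have to be found in the camera images.
- vase: Copper vase, 140 mm long, loose, 0.25 to 0.45 kg, lying on its side at the start. Straight eight-sided body 100 mm long, 56 mm from flat to flat, then a 15 mm shoulder and a round neck 29 mm in diameter. Origin: on its axis, halfway along; own z axis from foot to mouth (body z = -70 to +30 mm). It lies on one flat, axis level, 28 mm above the bench; two flats face sideways. Flat foot.
- vase_mouth (a point): Centre of the vase's mouth, 70 mm from its origin along its z axis; the lip is 38 mm in diameter. At first it points to the robot's right (-y), turned up to 55 degrees towards the robot or 20 degrees away from it. When the vase stands on the pad this point is 160 mm above the bench, the vase's origin 90 mm.
- pad: Fixed round wooden pad with grey felt on top, 130 mm in diameter, 20 mm high. Origin: centre of its underside, on the bench. Its place may be left or right of the vase.
- throttle (a joint): Angle of the machine's throttle lever, rad: 0 = straight up (idle, green mark), positive = leaning away from the robot along the x axis of throttle_hinge (0.7, red mark, fast), negative = leaning to the robot (-0.7, white mark). It starts leaning away. Friction hinge: about 2 N at the handle moves it, and it stays where it is left.
- throttle_hinge (a point): Point on the lever's hinge, 45 mm above the bench, on top of the grey control box (120 x 90 mm). Fixed to the machine: y axis = hinge axis, z up; the lever swings in its x-z plane. The green machine is on the +y side, its big parts 165 mm off or more; a fixed half-round plate with the coloured marks stands 27 to 35 mm to the +y side of the lever, up to 51 mm above the hinge.
- throttle_grip (a point): Point on the lever's axis in the black round handle, 90 mm from the hinge. The handle is 18 mm in diameter and reaches from 60 to 110 mm from the hinge.
- compound_bar: red bar of polishing compound, 110 x 45 x 30 mm, lying among the task's things; bystander. Origin: centre of its underside.
- polish_jar: amber polish jar, 72 mm across, 90 mm tall, at the back; bystander. Origin: centre of its underside.
- copper_cup: copper cup, 76 mm across, 85 mm tall, at the back; bystander. Origin: centre of its underside.
- copper_bowl: copper bowl, 110 mm across, 45 mm tall, at the back; bystander. Origin: centre of its underside.
- hammer: hammer lying crosswise in front of the robot; bystander.
- buff_wheel: blue cloth buffing disc, 120 mm across, 24 mm thick, lying flat at the back; bystander. Origin: centre of its underside.
There are look-alikes about, which are no part of the job. Leave any pink or yellow look-alike of the vase alone.

How it is judged:
On the way, in this order (a step that is already met when the one before it is completed fails the run):
1. the throttle lever stands straight up at idle, within 0.12 rad (value of joint throttle between -0.12 and 0.12 rad), for 0.2 s.
2. the vase stands upright on the pad (angle between vase's own z axis and vertical below 0.1 rad and horizontal distance between vase and pad below 0.036 m and z of vase in the frame of pad between 0.085 and 0.095 m), for 0.2 s.
At the end, for the whole second after the job is handed in: The throttle lever is within 0.12 rad of straight up; the vase rests upright (within 0.1 rad), mouth up, wholly on the pad (its axis within 36 mm of the pad's centre, its foot on the felt), at rest (all of step 1 and all of step 2 and linear speed of vase below 0.02 m/s and angular speed of vase below 0.1 rad/s and contact force between vase and pad above 1 N); the robot touches nothing.
It fails at once if a bystander is moved more than 30 mm (distance of any of compound_bar, polish_jar, copper_cup, copper_bowl, hammer, buff_wheel from where it was at the start of the episode above 0.03 m).
It fails at once if the vase is dropped or rammed onto the pad (over 60 N) (contact force between vase and pad above 60 N).
It also fails if it takes over 58 s, if anything falls off the work surface, if the arm or the gripper's body presses on something with over 40 N, if the wrist force passes 120 N, or if a joint passes its speed limit or range.

### The arm

A 6-joint arm with a two-finger parallel gripper is mounted at the origin on the work surface. World frame = base frame: x ahead of the robot, y to its left, z up, the work surface at z = 0. Lengths are in m, angles in rad, forces in N, time in s.
With the tool pointing down it reaches from about 0.3 to 0.875 m from the base axis. Payload 6.4 kg.
Tool frame: the origin (TCP) lies midway between the tips of the shut fingers; the grasp point (between the pads) lies 19 mm behind it; z points along the fingers, y is the line along which they close (so a half turn about z gives the same grasp; the last joint's range is limited). The gripper opens to 85 mm and grips with 20 to 120 N. Pads are 22 mm wide; open, the fingers measure 114 mm over their backs; the gripper's body (76 mm by 85 mm) begins 54 mm behind the grasp point. The pads swing forward as they close: fully open they stand 13 mm farther back than shut.
Start: joints at [-1.441, 0.181, 1.607, -0, 1.354, -0.206], TCP at [0.189, -0.543, 0.231] pointing down, gripper open.
Joint ranges: [-2.99, 2.99], [-0.89, 2.07], [0.3, 2.58], [-1.14, 4.28], [0, 2.63], [-3.12, 3.12]. Speed limits (rad/s): [2.57, 2.57, 3.01, 3.14, 3.14, 3.14].

### API

Orientations are given as a unit quaternion [w, x, y, z].
In Python, from bench import * gives the robot as it stands.
- The arm moves only by the tool play_rows, never from a script. Its argument "plan" is a list of rows, each a list of 3 entries, a list of its own where there are three numbers: the finger opening in mm, from 0 to 85.4, then the shift along the tool's x, y, z normalised to -1 to 1, where 1 is 40 cm, then the turn about the tool's z normalised to -1 to 1, where 1 is pi rad. A call has 1 to 10 rows; each row is the pose to reach, as a shift and turn from the pose commanded when the call began, along the tool's axes at that moment, turning the shorter way round; what a row does not reach only later rows make up. A row lasts 1/10 s, in which the tool goes at most 50 mm and 8.59 degrees, less where a joint would pass 70% of its speed; a pose out of reach is approached as far as the arm can. A call with a number of a shift or a turn outside -1 to 1 is refused whole. A call with a gripper value outside its range is refused whole. The fingers move at their own pace and stop on an object; the grip force is fixed at half the most. Time passes only in rows, so rows that repeat a pose let the fingers close. It gives the time, the measured TCP pose, the force, the opening and the grip force at its end, in the units of the state.
- get_obs(): the state, without advancing time (a new reading comes with each control period).
- camera(name): name is "side" or "top"; returns a dict with "image" (420x560x3 uint8, red, green, blue), "range_z" (420x560 float32, m along the optical axis (not along the pixel's ray), 0 where there is no reading), "intrinsics" (3x3 intrinsics, pixels), "rvec" (rotation vector, rad) and "tvec" (3), from world to camera coordinates, as OpenCV has them. Camera axes: x right, y down, z forward; pixel columns grow to the right and rows downward; lengths in m; the calibration is good to about 2 mm. A picture is of the moment at which its call begins.
- hand_in(): hands the job in; it is judged then, once.
Trained networks look in a picture, given as the dict that the camera call returned (one of the last four; its "shot" number tells which), for a name from the list of things; names that differ only in an ending like _2 or _b are one class to them, and where a whole thing is asked for, a point or a joint stands for the part that bears it (a point fixed in the world has none). Each returns a list of dicts, best first, with "conf" (0 to 1); they miss things now and then, are a little off and sometimes report something else, mostly with a low value. They report only what shows in the picture. A call takes as long as a camera call. They do not tell look-alikes from the thing itself.
- search_frame(picture, label): "rect" ([centre column, centre row, width, height] in pixels, round what is visible of it).
- masks_of(picture, label): "mask" (420x560 bool, what is visible of it) and "rect" ([centre column, centre row, width, height] in pixels, round what is visible of it).
The state is a dict: "time_s": time; "q": joint angles; "dq": joint speeds; "joint_efforts": joint torques, N m; "eef_pos": TCP position; "eef_rot": TCP orientation; "wrist_force": force on the tool from outside, world axes, zero at the start; "torque": the same for the moment, N m; "opening": opening from 0.0 (shut) to 1.0 (fully open); "grasp_force": force on a finger pad.
Only numpy, scipy, OpenCV 4.12 (cv2) and the standard library are available. Lean on these libraries where they do the work, as an engineer would, in place of code of your own. Each camera call takes 0.05 s, during which the arm holds its last target. There are 200 camera calls.

## Working session

There is one attempt and no reset: what is moved stays moved. The work goes in short steps, Python scripts to look and compute and a tool call to move; the robot and the scene stay as the last step left them, time stands still between calls to the robot, and variables do not carry over. Pictures are saved under pics/ and viewed, at most 10 in all, crops included, and the job is handed in when it is done.

Besides the shell and the picture viewer there is one more tool, called after "Request:" as name(argument=value, ...), one argument or row to a line, values as JSON. play_rows: Moves the arm, as the interface text tells. Its arguments: {"type":"object","properties":{"plan":{"type":"array","items":{"type":"array"}}},"required":["plan"]}

```bash
mkdir -p pics; cat > h.py <<'E'
from bench import *
import numpy as np, cv2
from scipy.spatial.transform import Rotation as R
def pts(c):
    z=c["range_z"];K=np.array(c["intrinsics"]);v,u=np.mgrid[:420,:560]
    P=np.stack([(u-K[0,2])/K[0,0]*z,(v-K[1,2])/K[1,1]*z,z],-1)
    Rm=cv2.Rodrigues(np.array(c["rvec"],float))[0]
    W=(P-np.array(c["tvec"]).ravel())@Rm
    W[z==0]=np.nan
    return W
def proj(c,p):
    return cv2.projectPoints(np.array(p,float).reshape(-1,1,3),np.array(c["rvec"],float),np.array(c["tvec"],float),np.array(c["intrinsics"],float),None)[0].reshape(-1,2)
def save(img,n): cv2.imwrite("pics/"+n,cv2.cvtColor(img,cv2.COLOR_RGB2BGR))
E
python3 - <<'E'
from h import *
for n in("side","top"):
    c=camera(n);save(c["image"],n+"0.png");W=pts(c)
    for l in("vase","pad","throttle_grip","compound_bar","throttle","hammer"):
        for m in masks_of(c,l)[:4]:
            p=W[m["mask"]];print(n,l,round(m["conf"],2),np.round(m["rect"]),np.nanmedian(p,0).round(3),np.nanmin(p,0).round(3),np.nanmax(p,0).round(3),c["image"][m["mask"]].mean(0).round())
print(get_obs())
E
```

```text
side vase 0.92 [338. 344.  43.  29.] [ 0.357 -0.418  0.033] [ 0.182 -0.595 -0.004] [ 0.399 -0.36   0.304] [191. 171.   4.]
side vase 0.87 [253. 322.  37.  48.] [ 0.244 -0.228  0.046] [ 0.193 -0.262 -0.003] [ 0.34  -0.141  0.062] [221. 205.   1.]
side vase 0.6 [196. 236.  43.  24.] [0.347 0.175 0.042] [ 0.308  0.124 -0.009] [0.431 0.31  0.062] [212. 195.   2.]
side vase 0.49 [262. 224.  21.  14.] [0.537 0.109 0.032] [ 0.115 -0.442  0.001] [0.55  0.135 0.532] [165. 109.  68.]
side pad 0.72 [369. 288.  48.  38.] [ 0.602 -0.324  0.019] [ 0.202 -0.58  -0.005] [ 0.697 -0.248  0.428] [163. 166. 168.]
side throttle_grip 0.72 [260. 225.  23.  19.] [0.539 0.104 0.028] [ 0.115 -0.472 -0.008] [0.56  0.138 0.532] [148. 101.  66.]
side compound_bar 0.49 [302. 264.  12.  14.] [ 0.52  -0.12   0.025] [ 0.127 -0.549 -0.004] [ 0.559 -0.064  0.508] [181.  37.  24.]
side throttle 0.54 [222. 192.   4.   7.] [0.549 0.321 0.071] [0.54  0.313 0.061] [0.559 0.326 0.087] [192. 194. 188.]
side hammer 0.86 [262. 281.  66.  52.] [ 0.388 -0.075  0.023] [ 0.346 -0.224 -0.003] [0.437 0.037 0.032] [215. 198. 155.]
to
[... 1206 characters left out ...]
. 173.]
{'time_s': 0.7, 'q': array([-1.44129647e+00,  1.80746435e-01,  1.60699358e+00, -5.78925217e-06,
        1.35376745e+00, -2.06270616e-01]), 'dq': array([-0.00066821,  0.00068   , -0.00081329, -0.00028878, -0.00020135,
       -0.00144605]), 'joint_efforts': array([-1.69940871e-03, -4.44726455e+01, -3.51615894e+01, -4.69632632e-04,
        6.60240548e-04, -1.04550384e-06]), 'eef_pos': array([ 0.18949549, -0.54291113,  0.23132171]), 'eef_rot': array([ 4.24525834e-05,  9.85940238e-01,  1.67098309e-01, -4.45919223e-06]), 'wrist_force': array([ 0.15164014,  0.50162946, -0.0862084 ]), 'torque': array([-0.02555723, -0.00145088,  0.08393853]), 'grasp_force': 0.0, 'opening': 1.0035594060015345}
```

View pics/top0.png

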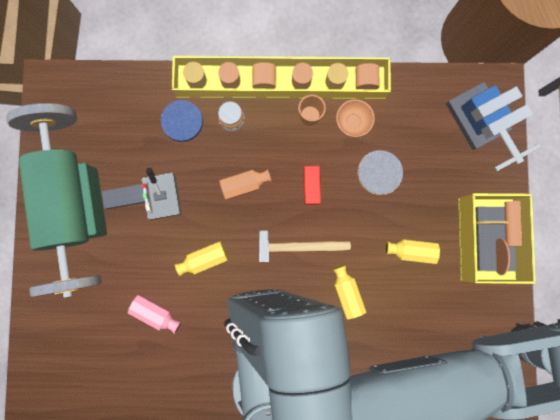

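View pics/side0.png

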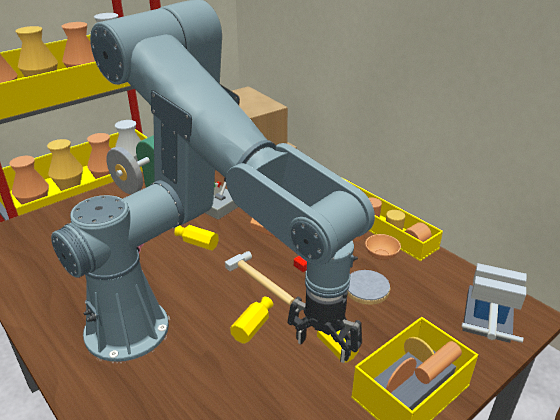

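```bash
python3 - <<'E'
from h import *
c=camera("top");im=c["image"]
print(np.array(c["intrinsics"]).round(1))
cr=[im[150:220,205:285],im[140:220,115:205]]
save(np.vstack([cv2.resize(x,(480,400 if 0 else 290)) for x in cr]),"crop0.png")
W=pts(c)
ms=[m for m in masks_of(c,"vase")]
for m in ms:
    p=W[m["mask"]];p=p[(p[:,2]>.02)&(p[:,2]<.08)]
    if len(p)<30: continue
    xy=p[:,:2];r=cv2.minAreaRect(xy.astype(np.float32));print(m["conf"],np.round(m["rect"]),r)
    top=p[p[:,2]>.045]; 
    if len(top)>10:
        t=cv2.minAreaRect(top[:,:2].astype(np.float32));print(" top",t)
# throttle points
for v in range(150,212,2):pass
sub=W[150:215,125:190].reshape(-1,3);s=sub[(sub[:,2]>.05)&(sub[:,0]>.4)&(abs(sub[:,1]-.325)<.07)]
print(np.round(s[np.argsort(s[:,2])][::3],3).tolist())
E
```

```text
[[508.1   0.  278.1]
 [  0.  508.1 204.2]
 [  0.    0.    1. ]]
0.93 [349. 291.  28.  50.] ((0.26867759227752686, -0.20916631817817688), (0.14069810509681702, 0.056337375193834305), 19.193071365356445)
 top ((0.267249196767807, -0.20752638578414917), (0.14043554663658142, 0.04945356398820877), 21.328166961669922)
0.77 [243. 185.  50.  28.] ((0.5743901133537292, 0.07884838432073593), (0.056416552513837814, 0.14026948809623718), 18.458667755126953)
 top ((0.5729165077209473, 0.07915961742401123), (0.05280374363064766, 0.13959074020385742), 16.262054443359375)
0.71 [200. 257.  52.  33.] ((0.35222306847572327, 0.20454812049865723), (0.05603204667568207, 0.14093515276908875), 22.663883209228516)
 top ((0.3520823121070862, 0.20399439334869385), (0.05397343635559082, 0.13967467844486237), 23.615787506103516)
0.63 [156. 312.  52.  40.] ((0.19869807362556458, 0.3271070122718811), (0.1403067409992218, 0.058258894830942154), 62.62038040161133)
 top ((0.19946016371250153, 0.3267826735973358), (0.1396712213754654, 0.05555185675621033), 61.85893249511719)
0.59 [412. 251.  56.  24.] ((0.38311389088
[... 2882 characters left out ...]
.569, 0.322, 0.108], [0.569, 0.327, 0.109], [0.569, 0.318, 0.11], [0.577, 0.321, 0.113], [0.574, 0.323, 0.114], [0.574, 0.32, 0.116], [0.568, 0.322, 0.117], [0.584, 0.322, 0.118], [0.576, 0.322, 0.12], [0.578, 0.324, 0.12], [0.573, 0.324, 0.121], [0.578, 0.337, 0.123], [0.575, 0.334, 0.125], [0.591, 0.323, 0.126], [0.575, 0.331, 0.127], [0.58, 0.333, 0.128], [0.598, 0.336, 0.129], [0.585, 0.325, 0.131], [0.579, 0.33, 0.131], [0.595, 0.33, 0.133], [0.587, 0.324, 0.134], [0.584, 0.334, 0.134], [0.59, 0.326, 0.135], [0.589, 0.324, 0.136], [0.595, 0.326, 0.136], [0.595, 0.337, 0.137], [0.584, 0.331, 0.138], [0.586, 0.331, 0.138], [0.594, 0.333, 0.14], [0.591, 0.33, 0.141], [0.586, 0.327, 0.141]]
```

View crop.

Candidates in the top view: the copper vase at (245,184), yellow look-alikes at (202,258), (413,251) and (350,292), a pink one at (153,315), and shelf and bin pieces. I choose the copper one at (245,184), whose mouth is at (266,176). The pad is at (380,172) and the lever at (153,180). In the side view the arm hides the vase.

View pics/crop0.png

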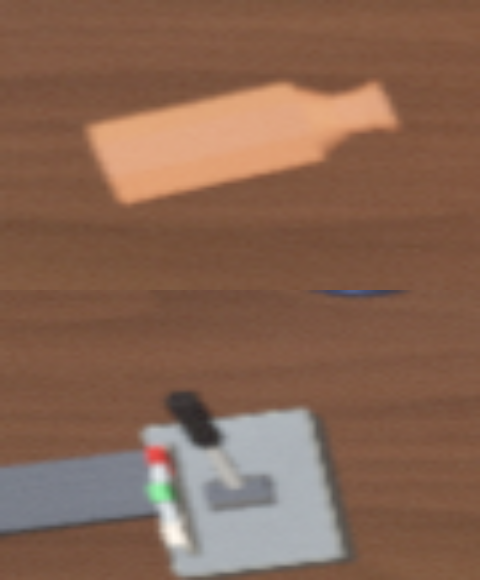

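```bash
python3 - <<'E'
from h import *
c=camera("top");W=pts(c)
# control box top orientation/centre
s=W[140:225,120:195].reshape(-1,3);b=s[(abs(s[:,2]-.04)<.012)&(s[:,0]>.42)&(s[:,0]<.66)&(s[:,1]>.26)&(s[:,1]<.38)]
for lo,hi in((.02,.03),(.03,.04),(.036,.05)):
    q=b[(b[:,2]>lo)&(b[:,2]<hi)];print(lo,len(q),cv2.minAreaRect(q[:,:2].astype(np.float32)) if len(q)>4 else 0)
h=s[(s[:,2]>.1)&(s[:,0]>.555)&(s[:,0]<.62)&(s[:,1]>.3)&(s[:,1]<.345)]
print("lever",h.mean(0),np.polyfit(h[:,2],h[:,0],1),np.polyfit(h[:,2],h[:,1],1))
pl=s[(s[:,2]>.066)&(s[:,0]<.57)&(s[:,1]>.338)]
print("plate",np.polyfit(pl[:,0],pl[:,1],1),pl.min(0),pl.max(0))
pd=[m for m in masks_of(c,"pad") if m["conf"]>.5][0]["mask"];p=W[pd];p=p[abs(p[:,2]-.02)<.012]
print("pad",cv2.minEnclosingCircle(p[:,:2].astype(np.float32)),np.median(p,0),(p.max(0)+p.min(0))/2)
v=[m for m in masks_of(c,"vase") if abs(m["rect"][0]-244)<6][0]["mask"];p=W[v];p=p[(p[:,2]>.02)&(p[:,2]<.08)]
q=p[p[:,2]>.05];r=cv2.fitLine(q[:,:2].astype(np.float32),cv2.DIST_L2,0,.01,.01).ravel();print("vase",r,np.median(q,0))
d=r[:2];d=-d if d[1]>0 else d
t=(p[:,:2]-r[2:])@d;n=(p[:,:2]-r[2:])@[-d[1],d[0]]
print("ext",t.min(),t.max());mid=r[2:]+d*(t.min()+t.max())/2;print(mid,d)
for a in np.arange(-.07,.07,.02):
    k=(t-(t.min()+t.max())/2>=a)&(t-(t.min()+t.max())/2<a+.02);print(round(a,2),n[k].min().round(4),n[k].max().round(4),p[k,2].max().round(4))
E
```

```text
0.02 16 ((0.5173473954200745, 0.3230927288532257), (0.08596933633089066, 0.11211033910512924), 0.28590089082717896)
0.03 134 ((0.5325291156768799, 0.3257080614566803), (0.1205524429678917, 0.10139769315719604), 10.840906143188477)
0.036 976 ((0.5328454375267029, 0.32439732551574707), (0.12047716975212097, 0.0987342968583107), 10.803068161010742)
lever [0.5792213  0.32787835 0.12382537] [0.72299095 0.48969668] [0.17189289 0.30659364]
plate [0.17548408 0.25727281] [0.48815746 0.34084922 0.06808161] [0.56529456 0.36057334 0.10031545]
pad ((0.6088874936103821, -0.30867522954940796), 0.06531284004449844) [ 0.60867593 -0.3076008   0.0196953 ] [ 0.60817529 -0.30774356  0.01941107]
vase [ 0.3149351  -0.9491132   0.568437    0.09493686] [0.56836234 0.0953911  0.05498679]
ext -0.05195081987843612 0.08727271517628273
[0.57399903 0.07817462] [ 0.3149351 -0.9491132]
-0.07 -0.0269 0.0257 0.0631
-0.05 -0.0264 0.0271 0.0618
-0.03 -0.0267 0.0262 0.0636
-0.01 -0.0271 0.0255 0.0624
0.01 -0.0271 0.0272 0.0627
0.03 -0.0231 0.0203 0.0591
0.05 -0.0152 0.016 0.0501Traceback (most recent call last):
  File "<stdin>", line 19, in <module>
    return umr_minimum(a, axis, None, out, keepdims, initial, where)
ValueError: zero-size array to reduction operation minimum which has no identity
```

The crops show a copper eight-sided vase with its mouth to the right and away, and the black lever leaning away beyond the green mark. The tool always points down, so the vase will have to turn inside the grip. The lever comes first.

```bash
cat >> h.py <<'E'
def go(p,yaw_y=None,frm=None,frm_yaw=None):
    "row numbers to world p with tool-y at yaw_y (deg, mod 180)"
    o=get_obs();q=o["eef_rot"];M=R.from_quat([q[1],q[2],q[3],q[0]]).as_matrix()
    d=M.T@(np.array(p)-o["eef_pos"])/.4
    cur=np.degrees(np.arctan2(M[1,1],M[0,1]));t=0
    if yaw_y is not None: t=-(((yaw_y-cur)+90)%180-90)/180
    print("shift",d.round(4),"turn",round(t,4),"cur yaw_y",cur.round(2),"pos",o["eef_pos"].round(4))
E
python3 - <<'E'
from h import *
go([.38,-.18,.24],10.8)
go([.56,.325,.24],10.8)
E
```

```text
shift [ 0.7486 -0.6996 -0.0217] turn -0.4531 cur yaw_y -70.76 pos [ 0.1895 -0.5429  0.2313]
shift [ 1.5895 -1.7433 -0.0217] turn -0.4531 cur yaw_y -70.76 pos [ 0.1895 -0.5429  0.2313]
```

Request:
play_rows(
  plan=[
    [85,[0.75,-0.7,-0.02],-0.45],
    [85,[0.75,-0.7,-0.02],-0.45],
    [85,[0.75,-0.7,-0.02],-0.45],
    [85,[0.75,-0.7,-0.02],-0.45],
    [85,[0.75,-0.7,-0.02],-0.45],
    [85,[0.75,-0.7,-0.02],-0.45],
    [85,[0.75,-0.7,-0.02],-0.45],
    [85,[0.75,-0.7,-0.02],-0.45],
    [85,[0.75,-0.7,-0.02],-0.45],
    [85,[0.75,-0.7,-0.02],-0.45],
  ],
)

```text
time_s: 1.95
eef_pos: [0.3814, -0.1774, 0.2396]
eef_rot: [0.0, 0.638, 0.77, 0.0]
wrist_force: [-0.4, 0.0, 1.1]
opening: 0.996
grasp_force: 0.0
```

```bash
python3 - <<'E'
from h import *
go([.46,.10,.24],10.8)
E
```

```text
shift [ 0.6446  0.3228 -0.001 ] turn -0.0001 cur yaw_y 10.78 pos [ 0.3814 -0.1774  0.2396]
```

Request:
play_rows(
  plan=[
    [85,[0.9,0.4,0],0],
    [85,[0.9,0.4,0],0],
    [85,[0.9,0.4,0],0],
    [85,[0.9,0.4,0],0],
    [85,[0.9,0.4,0],0],
    [85,[0.9,0.4,0],0],
    [85,[0.9,0.4,0],0],
    [85,[0.9,0.4,0],0],
    [85,[0.9,0.4,0],0],
  ],
)

```text
time_s: 2.85
eef_pos: [0.4741, 0.2076, 0.2393]
eef_rot: [-0.0, 0.639, 0.769, 0.001]
wrist_force: [-0.7, -0.6, 0.6]
opening: 0.998
grasp_force: 0.0
```

```bash
python3 - <<'E'
from h import *
go([.574,.328,.24],10.8)
go([.574,.328,.115],10.8)
go([.532,.319,.120],10.8)
c=camera("top");W=pts(c)
s=W[120:225,120:195].reshape(-1,3)
h=s[(s[:,2]>.1)&(s[:,2]<.16)&(s[:,0]>.555)&(s[:,0]<.64)&(s[:,1]>.3)&(s[:,1]<.345)]
print(len(h),h.mean(0) if len(h) else 0)
E
```

```text
shift [ 0.2501  0.3006 -0.0012] turn -0.0014 cur yaw_y 10.55 pos [0.4741 0.2076 0.2393]
shift [0.2496 0.3003 0.3113] turn -0.0014 cur yaw_y 10.55 pos [0.4741 0.2076 0.2393]
shift [0.2468 0.193  0.2988] turn -0.0014 cur yaw_y 10.55 pos [0.4741 0.2076 0.2393]
55 [0.58729242 0.32954118 0.13373535]
```

Request:
play_rows(
  plan=[
    [85,[0.25,0.32,0],0],
    [85,[0.25,0.32,0],0],
    [85,[0.25,0.32,0],0],
    [85,[0.25,0.32,0.1],0],
    [85,[0.25,0.32,0.2],0],
    [85,[0.25,0.32,0.31],0],
    [85,[0.25,0.32,0.31],0],
    [40,[0.25,0.3,0.31],0],
    [40,[0.25,0.3,0.31],0],
    [40,[0.25,0.3,0.31],0],
  ],
)

```text
time_s: 3.9
eef_pos: [0.5774, 0.3234, 0.1199]
eef_rot: [0.002, 0.641, 0.767, 0.004]
wrist_force: [4.2, -0.1, 2.9]
opening: 0.504
grasp_force: 2.0
```

Request:
play_rows(
  plan=[
    [40,[0,-0.03,0],0],
    [40,[0,-0.06,0],0],
    [40,[0,-0.09,-0.01],0],
    [30,[0,-0.11,-0.01],0],
    [0,[0,-0.11,-0.01],0],
    [0,[0,-0.11,-0.01],0],
    [0,[0,-0.11,-0.01],0],
    [0,[0,-0.11,-0.01],0],
    [0,[0,-0.11,-0.01],0],
    [0,[0,-0.11,-0.01],0],
  ],
)

```text
time_s: 4.9
eef_pos: [0.533, 0.3157, 0.1211]
eef_rot: [0.001, 0.641, 0.767, 0.002]
wrist_force: [2.6, 0.7, 6.7]
opening: 0.195
grasp_force: 58.4
```

```bash
python3 - <<'E'
from h import *
go([.532,.319,.120],10.8)
print(get_obs()["opening"],get_obs()["grasp_force"],get_obs()["wrist_force"])
E
```

```text
shift [ 0.0086 -0.001   0.0028] turn -0.0031 cur yaw_y 10.24 pos [0.533  0.3157 0.1211]
0.1952580348182214 58.38412642478943 [2.63070365 0.7389237  6.69697373]
```

Request:
play_rows(
  plan=[
    [40,[0,0,0],0],
    [50,[0,0,0],0],
    [50,[0,0,0],0],
    [50,[0,0,-0.1],0],
    [50,[0,0,-0.2],0],
    [60,[0,0,-0.3],0],
    [85,[-0.12,0,-0.3],0],
    [85,[-0.24,0,-0.3],0],
    [85,[-0.36,0,-0.3],0],
    [85,[-0.36,0,-0.3],0],
  ],
)

```text
time_s: 5.9
eef_pos: [0.5571, 0.168, 0.2387]
eef_rot: [0.0, 0.643, 0.766, -0.001]
wrist_force: [-0.0, 0.6, 0.5]
opening: 0.994
grasp_force: 0.0
```

```bash
python3 - <<'E'
from h import *
c=camera("top");W=pts(c)
s=W[120:225,120:195].reshape(-1,3)
h=s[(s[:,2]>.1)&(s[:,2]<.17)&(s[:,0]>.45)&(s[:,0]<.64)&(s[:,1]>.28)&(s[:,1]<.345)]
print(len(h),h.mean(0),h.min(0),h.max(0));t=h[h[:,2]>.148];print(len(t),t.mean(0))
im=c["image"][110:230,110:290];s=camera("side");save(np.hstack([cv2.resize(im,(450,300)),cv2.resize(s["image"][120:260,180:310],(300,300))]),"c1.png")
b=W[140:225,120:195].reshape(-1,3);b=b[(b[:,2]<.06)&(b[:,2]>.025)&(b[:,1]>.26)&(b[:,1]<.37)]
print(np.median(b,0))
go([.60,.0545,.235],18.4)
E
```

```text
<stdin>:5: RuntimeWarning: Mean of empty slice.
  ret = um.true_divide(
Traceback (most recent call last):
ValueError: zero-size array to reduction operation minimum which has no identity
```

```bash
python3 - <<'E'
from h import *
go([.5806,.058,.235],18.4)
go([.5806,.058,.018],18.4)
E
```

```text
shift [-0.2876  0.0104  0.0092] turn -0.0468 cur yaw_y 9.97 pos [0.5566 0.1706 0.2387]
shift [-0.2875  0.0113  0.5517] turn -0.0468 cur yaw_y 9.97 pos [0.5566 0.1706 0.2387]
```

Request:
play_rows(
  plan=[
    [85,[-0.29,0.01,0],-0.047],
    [85,[-0.29,0.01,0],-0.047],
    [85,[-0.29,0.01,0],-0.047],
    [85,[-0.29,0.01,0],-0.047],
  ],
)

```text
time_s: 6.35
eef_pos: [0.5812, 0.0584, 0.2387]
eef_rot: [-0.001, 0.584, 0.812, -0.0]
wrist_force: [0.2, 0.6, -0.5]
opening: 0.991
grasp_force: 0.0
```

```bash
python3 - <<'E'
from h import *
c=camera("top");W=pts(c)
s=W[120:225,110:210].reshape(-1,3)
h=s[(s[:,2]>.105)&(s[:,2]<.17)&(s[:,0]>.45)&(s[:,0]<.64)&(s[:,1]>.28)&(s[:,1]<.345)]
print(len(h),h.round(3).tolist())
im=c["image"][110:230,110:290];s=camera("side");save(np.hstack([cv2.resize(im,(450,300)),cv2.resize(s["image"][120:260,180:310],(300,300))]),"c1.png")
go([.5806,.058,.235],18.4)
print(proj(c,[[.5325,.318,.155],[.5325,.318,.105],[.5325,.318,.045]]))
E
```

```text
62 [[0.536, 0.322, 0.157], [0.536, 0.32, 0.155], [0.536, 0.318, 0.154], [0.537, 0.316, 0.151], [0.533, 0.325, 0.157], [0.534, 0.323, 0.153], [0.534, 0.321, 0.152], [0.533, 0.316, 0.159], [0.533, 0.314, 0.159], [0.534, 0.313, 0.149], [0.536, 0.314, 0.135], [0.538, 0.315, 0.12], [0.531, 0.328, 0.152], [0.531, 0.325, 0.155], [0.531, 0.322, 0.158], [0.53, 0.318, 0.161], [0.531, 0.318, 0.152], [0.531, 0.314, 0.156], [0.531, 0.312, 0.157], [0.532, 0.312, 0.144], [0.533, 0.311, 0.135], [0.535, 0.312, 0.123], [0.529, 0.328, 0.153], [0.528, 0.325, 0.154], [0.528, 0.322, 0.155], [0.528, 0.32, 0.154], [0.528, 0.317, 0.155], [0.529, 0.315, 0.153], [0.528, 0.312, 0.154], [0.53, 0.312, 0.145], [0.531, 0.312, 0.134], [0.532, 0.312, 0.122], [0.534, 0.312, 0.108], [0.526, 0.322, 0.156], [0.526, 0.32, 0.155], [0.526, 0.318, 0.152], [0.526, 0.315, 0.154], [0.526, 0.312, 0.154], [0.527, 0.311, 0.148], [0.529, 0.313, 0.13], [0.53, 0.312, 0.119], [0.531, 0.311, 0.112], [0.523, 0.325, 0.152], [0.523, 0.323, 0.153], [0.523, 0.32, 0.153], [0.523, 0.316, 0.157], [0.523, 0.314, 0.158], [0.524, 0.314, 0.147], [0.525, 0.313, 0.141], [0.527, 0.314, 0.124], [0.528, 0.313, 0.116], [0.528, 0.312, 0.111], [0.521, 0.32, 0.153], [0.521, 0.317, 0.155], [0.522, 0.317, 0.142], [0.523, 0.317, 0.134], [0.524, 0.316, 0.128], [0.524, 0.313, 0.125], [0.525, 0.313, 0.116], [0.522, 0.321, 0.114], [0.522, 0.319, 0.114], [0.523, 0.318, 0.106]]
shift [-0.0069 -0.0026  0.0094] turn 0.0017 cur yaw_y 18.7 pos [0.5807 0.0609 0.2388]
[[151.72023353 191.41833683]
 [156.18656779 193.62717681]
 [161.13720694 196.07553133]]
```

View pics/c1.png

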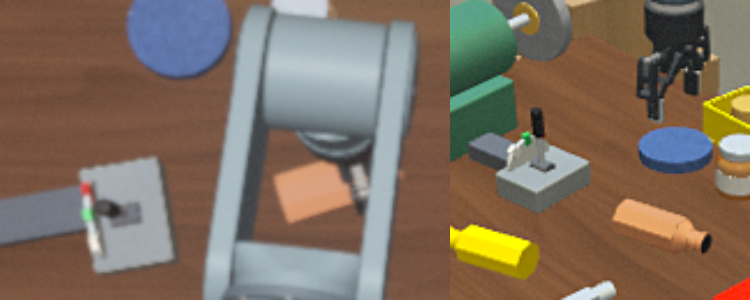

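The lever is upright: its handle is at about (105,208) in the left crop, in line with the green mark, and the side view agrees. Next I lower onto the vase and close in stages, to see whether a light grip is possible.

Request:
play_rows(
  plan=[
    [85,[0,0,0.12],0],
    [85,[0,0,0.24],0],
    [85,[0,0,0.36],0],
    [85,[0,0,0.46],0],
    [85,[0,0,0.54],0],
    [85,[0,0,0.558],0],
    [70,[0,0,0.558],0],
    [62,[0,0,0.558],0],
    [58,[0,0,0.558],0],
    [58,[0,0,0.558],0],
  ],
)

```text
time_s: 7.45
eef_pos: [0.5825, 0.0598, 0.018]
eef_rot: [0.001, 0.583, 0.813, 0.001]
wrist_force: [-0.2, 0.3, 0.5]
opening: 0.678
grasp_force: 0.0
```

Request:
play_rows(
  plan=[
    [56,[0,0,0],0],
    [56,[0,0,0],0],
    [56,[0,0,0],0],
  ],
)

```text
time_s: 7.75
eef_pos: [0.5825, 0.0597, 0.0173]
eef_rot: [0.001, 0.583, 0.812, 0.001]
wrist_force: [1.8, 1.1, 4.2]
opening: 0.658
grasp_force: 3.9
```

Request:
play_rows(
  plan=[
    [55,[0,0,0],0],
    [55,[0,0,0],0],
    [55,[0,0,0],0],
  ],
)

```text
time_s: 8.05
eef_pos: [0.5825, 0.0597, 0.0174]
eef_rot: [0.001, 0.583, 0.813, 0.001]
wrist_force: [0.8, 1.0, 8.5]
opening: 0.649
grasp_force: 26.6
```

Request:
play_rows(
  plan=[
    [55.7,[0,0,0],0],
    [55.7,[0,0,0],0],
    [55.7,[0.005,0,-0.015],0],
    [55.7,[0.013,0,-0.03],0],
    [55.7,[0.02,0,-0.045],0],
    [55.7,[0.026,0,-0.0565],0],
    [55.7,[0.038,0,-0.073],0],
    [55.7,[0.051,0,-0.09],0],
    [55.7,[0.065,0,-0.104],0],
    [55.7,[0.065,0,-0.104],0],
  ],
)

```text
time_s: 9.05
eef_pos: [0.5732, 0.0853, 0.0588]
eef_rot: [0.001, 0.582, 0.813, 0.001]
wrist_force: [-0.2, -0.2, -3.3]
opening: 0.653
grasp_force: 11.9
```

```bash
cat > look.py <<'E'
from h import *
import sys
s=camera("side");p=proj(s,get_obs()["eef_pos"])[0].astype(int);u=min(max(p[0],70),489);v=min(max(p[1],70),349)
save(cv2.resize(s["image"][v-70:v+70,u-70:u+70],(500,500),interpolation=cv2.INTER_CUBIC),sys.argv[1])
o=get_obs();print(p,o["eef_pos"],o["opening"],o["grasp_force"],o["wrist_force"])
E
python3 look.py c2.png
```

```text
[270 218] [0.57298153 0.08492403 0.05829506] 0.6528995341949697 11.933655543252826 [ 0.21098458  0.1510625  -2.43637708]
```

View pics/c2.png

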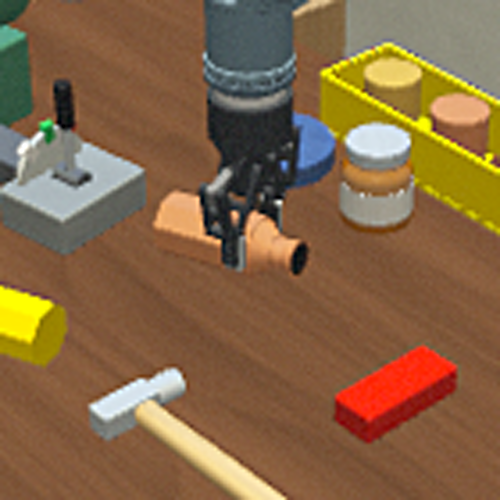

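The vase was lifted level and did not turn at 12 N. I loosen in fine steps so the foot swings down.

Request:
play_rows(
  plan=[
    [55.8,[0,0,0],0],
    [55.8,[0,0,0],0],
    [55.8,[0,0,0],0],
    [55.9,[0,0,0],0],
    [55.9,[0,0,0],0],
    [55.9,[0,0,0],0],
  ],
)

```text
time_s: 9.7
eef_pos: [0.5727, 0.0844, 0.0576]
eef_rot: [-0.0, 0.583, 0.813, -0.0]
wrist_force: [-1.0, 0.3, -2.4]
opening: 0.654
grasp_force: 3.8
```

```bash
cat > ang.py <<'E'
from h import *
# copper points near gripper from side camera -> extents along d and z, edges
s=camera("side");W=pts(s);im=s["image"].astype(int)
e=get_obs()["eef_pos"];d=np.array([.32,-.947])
m=(im[...,0]-im[...,2]>50)&(im[...,0]-im[...,1]>25)&(np.linalg.norm(W[...,:2]-e[:2],axis=-1)<.16)&(W[...,2]>-.01)&(im[...,0]<245)&(W[...,2]<e[2]+.11)
m&=~((im[...,0]>150)&(im[...,1]<60))
p=W[m];t=(p[:,:2]-e[:2])@d;z=p[:,2]-e[2];n=(p[:,:2]-e[:2])@[d[1],-d[0]]
k=(abs(n)<.05);t,z=t[k],z[k]
r=cv2.fitLine(np.c_[t,z].astype(np.float32),cv2.DIST_HUBER,0,.01,.01).ravel()
print(len(t),"angle",np.degrees(np.arctan2(r[1],r[0])),"t",t.min(),t.max(),"z",z.min()+e[2],z.max()+e[2])
o=get_obs();print(e.round(4),o["opening"],o["grasp_force"],o["wrist_force"].round(1))
E
python3 ang.py
```

```text
1842 angle -0.13231795 t -0.15869075621278833 0.15738956154591463 z -0.00972747452299541 0.12025898037361894
[0.5727 0.0844 0.0576] 0.6552964723572557 3.78702596979565 [-0.4  0.4 -1.7]
```

```bash
cat > ang.py <<'E'
from h import *
import sys
s=camera("side");W=pts(s);o=get_obs();e=o["eef_pos"];q=o["eef_rot"];M=R.from_quat([q[1],q[2],q[3],q[0]]).as_matrix();d=-M[:2,0]
for m in masks_of(s,"vase"):
    p=W[m["mask"]];p=p[(np.linalg.norm(p[:,:2]-e[:2],axis=1)<.14)&(p[:,2]>.004)&(p[:,2]<e[2]+.09)]
    if len(p)<60: continue
    a=np.array([(p[:,:2]-e[:2])@d,p[:,2]-e[2]]).T
    r=cv2.minAreaRect(a.astype(np.float32));f=cv2.fitLine(a.astype(np.float32),cv2.DIST_HUBER,0,.01,.01).ravel()
    print(round(m["conf"],2),len(p),"fit",np.degrees(np.arctan2(f[1],f[0])).round(1),"rect",np.round(r[0],3),np.round(r[1],3),round(r[2],1),"z",p[:,2].min().round(3),p[:,2].max().round(3))
print(e.round(4),o["opening"],o["grasp_force"],o["wrist_force"].round(1))
if len(sys.argv)>1:
    p=proj(s,e)[0].astype(int);u,v=np.clip(p,70,[489,349]);save(cv2.resize(s["image"][v-70:v+70,u-70:u+70],(500,500),interpolation=cv2.INTER_CUBIC),sys.argv[1])
E
python3 ang.py
```

```text
0.94 508 fit 24.2 rect [-0.015  0.003] [0.15  0.065] 33.4 z 0.004 0.118
[0.5727 0.0844 0.0576] 0.6579516003532678 3.7777060801454354 [-1.8  0.2 -2.6]
```

Request:
play_rows(
  plan=[
    [55.93,[0,0,0],0],
    [55.93,[0,0,0],0],
    [55.96,[0,0,0],0],
    [55.96,[0,0,0],0],
  ],
)

```text
time_s: 10.25
eef_pos: [0.5728, 0.0845, 0.0577]
eef_rot: [0.0, 0.583, 0.813, 0.0]
wrist_force: [-0.8, -0.3, -2.5]
opening: 0.656
grasp_force: 1.6
```

```bash
python3 ang.py
```

```text
0.63 460 fit 26.1 rect [-0.012  0.002] [0.145 0.057] 26.2 z 0.012 0.105
[0.5728 0.0845 0.0577] 0.6530983644135328 1.6340333327013923 [-1.4  1.4 -2.3]
```

It pivots: the vase is now about 28° mouth-up with its foot on the bench. I follow the arc with a light grip.

Request:
play_rows(
  plan=[
    [55.87,[0,0,0],0],
    [55.87,[0,0,0],0],
    [55.87,[0.015,0,-0.015],0],
    [55.87,[0.03,0,-0.03],0],
    [55.87,[0.047,0,-0.042],0],
    [55.87,[0.066,0,-0.053],0],
    [55.87,[0.085,0,-0.062],0],
    [55.87,[0.105,0,-0.067],0],
    [55.87,[0.105,0,-0.067],0],
    [55.87,[0.105,0,-0.067],0],
  ],
)

```text
time_s: 11.35
eef_pos: [0.5596, 0.1244, 0.085]
eef_rot: [0.0, 0.583, 0.813, 0.0]
wrist_force: [0.5, -1.1, 1.5]
opening: 0.652
grasp_force: 3.5
```

```bash
python3 ang.py c3.png
```

```text
0.81 514 fit 58.9 rect [-0.004 -0.01 ] [0.151 0.056] 59.1 z 0.006 0.146
[0.5597 0.1242 0.0849] 0.6511601009993012 3.498986627528211 [-0.7 -0.2  1.3]
```

View pics/c3.png

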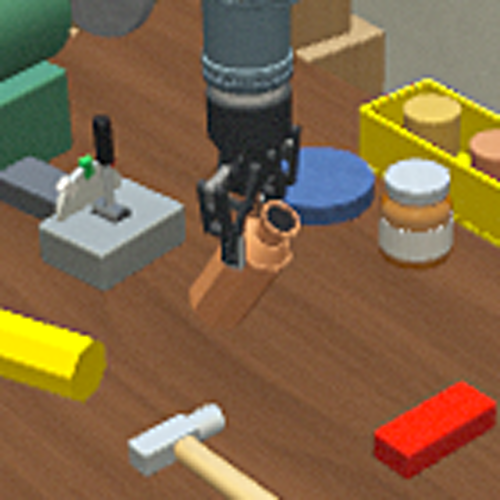

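The vase is at about 59° with its mouth up at (282,220) in the crop and its foot on the bench. I continue the arc to upright.

Request:
play_rows(
  plan=[
    [55.87,[0.02,0,-0.004],0],
    [55.87,[0.04,0,-0.007],0],
    [55.87,[0.06,0,-0.008],0],
    [55.87,[0.08,0,-0.007],0],
    [55.87,[0.1,0,-0.005],0],
    [55.87,[0.118,0,-0.002],0],
    [55.87,[0.128,0,0.0],0],
    [55.87,[0.128,0,0.0],0],
    [55.87,[0.128,0,0.0],0],
  ],
)

```text
time_s: 12.35
eef_pos: [0.5426, 0.1727, 0.0844]
eef_rot: [-0.0, 0.583, 0.813, -0.0]
wrist_force: [-0.1, 0.1, -3.0]
opening: 0.657
grasp_force: 3.0
```

```bash
python3 ang.py c4.png
```

```text
0.96 551 fit -87.6 rect [ 0.01  -0.009] [0.141 0.059] 88.7 z 0.004 0.146
[0.5428 0.1726 0.0844] 0.6554596963864397 2.9677154698129016 [ 0.3 -0.7 -1.3]
```

View pics/c4.png

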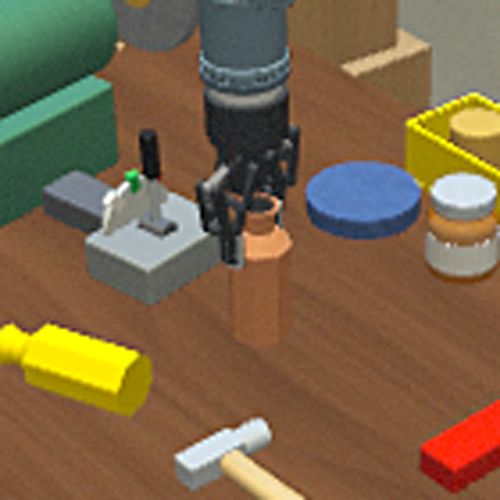

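The vase is upright on the bench. I tighten, lift, and carry it to the pad.

Request:
play_rows(
  plan=[
    [55.2,[0,0,0],0],
    [54.7,[0,0,0],0],
    [54.7,[0,0,0],0],
    [54.7,[0,0,-0.05],0],
    [54.7,[0,0,-0.1],0],
    [54.7,[0,0,-0.15],0],
    [54.7,[0,0,-0.2],0],
    [54.7,[0,0,-0.2],0],
    [54.7,[0,0,-0.2],0],
  ],
)

```text
time_s: 13.35
eef_pos: [0.5429, 0.1726, 0.1641]
eef_rot: [0.0, 0.583, 0.813, 0.0]
wrist_force: [0.6, 0.5, -3.1]
opening: 0.646
grasp_force: 28.2
```

```bash
cat > off.py <<'E'
from h import *
s=camera("side");o=get_obs();e=o["eef_pos"];q=o["eef_rot"];M=R.from_quat([q[1],q[2],q[3],q[0]]).as_matrix();d=-M[:,0]
for m in masks_of(s,"vase"):
    r=m["rect"];a=proj(s,e)[0]
    if abs(r[0]-a[0])>20 or abs(r[1]-a[1])>50: continue
    k=m["mask"]
    for h in(-.025,-.04,-.055,-.065):
        p=np.array([0,0,h])+e;u=proj(s,p)[0];v=int(round(u[1]));c=np.where(k[v])[0]
        mid=(c.min()+c.max())/2;g=(proj(s,p+.01*d)[0]-u)[0]
        print(h,v,"width",c.max()-c.min()+1,"off along d mm",round((mid-u[0])/g*10,1))
    W=pts(s)[k];print("foot z",np.nanpercentile(W[:,2],2),"top",np.nanpercentile(W[:,2],98))
print(e)
go([.6085,-.3085,.165]);
E
python3 off.py; python3 ang.py
```

```text
-0.025 191 width 18 off along d mm 6.3
-0.04 194 width 18 off along d mm 5.7
-0.055 198 width 18 off along d mm 5.0
-0.065 201 width 18 off along d mm 4.6
foot z 0.08373106368873234 top 0.22132229397329348
[0.54221221 0.17250999 0.16324751]
shift [-1.1925 -0.2276 -0.0055] turn 0 cur yaw_y 18.69 pos [0.5419 0.1725 0.1628]
0.73 604 fit -85.9 rect [ 0.012 -0.007] [0.156 0.057] 87.0 z 0.08 0.234
[0.5419 0.1725 0.1628] 0.6429459144864967 28.21603967808187 [ 0.3  1.4 -3.1]
```

Request:
play_rows(
  plan=[
    [54.7,[-0.08,-0.015,0],0],
    [54.7,[-0.16,-0.03,0],0],
    [54.7,[-0.25,-0.05,0],0],
    [54.7,[-0.34,-0.065,0],0],
    [54.7,[-0.43,-0.08,0],0],
    [54.7,[-0.52,-0.1,0],0],
    [54.7,[-0.61,-0.115,0],0],
    [54.7,[-0.69,-0.13,0],0],
    [54.7,[-0.74,-0.14,0],0],
    [54.7,[-0.76,-0.145,0],0],
  ],
)

```text
time_s: 14.55
eef_pos: [0.5851, -0.1359, 0.1634]
eef_rot: [-0.001, 0.584, 0.812, -0.0]
wrist_force: [0.2, 0.1, -2.5]
opening: 0.642
grasp_force: 28.3
```

```bash
python3 - <<'E'
from h import *
go([.6072,-.3047,.164],18.7)
E
```

```text
shift [-0.4176 -0.0819 -0.0016] turn -0.0007 cur yaw_y 18.57 pos [ 0.5851 -0.1359  0.1634]
```

Request:
play_rows(
  plan=[
    [54.7,[-0.07,-0.015,0],0],
    [54.7,[-0.15,-0.03,0],0],
    [54.7,[-0.23,-0.045,0],0],
    [54.7,[-0.31,-0.06,0],0],
    [54.7,[-0.37,-0.072,0],0],
    [54.7,[-0.405,-0.08,0],0],
    [54.7,[-0.418,-0.082,0],0],
    [54.7,[-0.418,-0.082,0],0],
    [54.7,[-0.418,-0.082,0],0],
  ],
)

```text
time_s: 15.45
eef_pos: [0.6079, -0.3012, 0.1642]
eef_rot: [-0.001, 0.582, 0.813, 0.0]
wrist_force: [-0.3, 0.2, -3.1]
opening: 0.65
grasp_force: 28.3
```

```bash
python3 off.py; python3 ang.py
```

```text
-0.025 250 width 22 off along d mm 6.9
-0.04 254 width 22 off along d mm 5.5
-0.055 258 width 22 off along d mm 4.0
-0.065 261 width 22 off along d mm 5.0
foot z 0.08164888398271854 top 0.2215322665850512
[ 0.60799755 -0.30115344  0.16433758]
shift [-0.0175 -0.0048 -0.0014] turn 0 cur yaw_y 18.78 pos [ 0.6081 -0.3013  0.1645]
0.71 717 fit 83.6 rect [ 0.007 -0.014] [0.151 0.058] 87.2 z 0.074 0.225
[ 0.6081 -0.3015  0.1646] 0.6472580250035792 28.257714486680925 [-0.1 -0.5 -3.1]
```

Request:
play_rows(
  plan=[
    [54.7,[-0.008,0,0.03],0],
    [54.7,[-0.008,0,0.06],0],
    [54.7,[-0.008,0,0.09],0],
    [54.7,[-0.008,0,0.115],0],
    [54.7,[-0.008,0,0.125],0],
    [54.7,[-0.008,0,0.132],0],
    [54.7,[-0.008,0,0.136],0],
    [54.7,[-0.008,0,0.14],0],
    [54.7,[-0.008,0,0.14],0],
  ],
)

```text
time_s: 16.55
eef_pos: [0.6091, -0.3059, 0.1088]
eef_rot: [0.0, 0.583, 0.813, -0.0]
wrist_force: [0.2, 0.3, -2.7]
opening: 0.651
grasp_force: 28.2
```

Request:
play_rows(
  plan=[
    [54.7,[0,0,0.003],0],
    [54.7,[0,0,0.006],0],
    [54.7,[0,0,0.006],0],
  ],
)

```text
time_s: 16.85
eef_pos: [0.6089, -0.3057, 0.106]
eef_rot: [-0.0, 0.583, 0.813, -0.0]
wrist_force: [-0.5, 0.6, -2.4]
opening: 0.643
grasp_force: 28.2
```

Request:
play_rows(
  plan=[
    [54.7,[0,0,0.003],0],
    [54.7,[0,0,0.003],0],
    [54.7,[0,0,0.006],0],
    [54.7,[0,0,0.006],0],
  ],
)

```text
time_s: 17.25
eef_pos: [0.6093, -0.306, 0.1052]
eef_rot: [0.0, 0.583, 0.813, -0.0]
wrist_force: [-3.1, 1.4, 5.6]
opening: 0.649
grasp_force: 29.1
```

Contact with the pad. I loosen gradually so the foot settles flat.

Request:
play_rows(
  plan=[
    [55.5,[0,0,0],0],
    [55.8,[0,0,0],0],
    [55.9,[0,0,0.002],0],
    [56,[0,0,0.002],0],
    [56.3,[0,0,0.002],0],
    [57,[0,0,0.002],0],
    [58,[0,0,0.002],0],
    [60,[0,0,0.002],0],
    [64,[0,0,0.002],0],
    [64,[0,0,0.002],0],
  ],
)

```text
time_s: 18.25
eef_pos: [0.609, -0.3058, 0.1029]
eef_rot: [0.0, 0.583, 0.813, -0.0]
wrist_force: [-0.4, -0.2, 0.6]
opening: 0.751
grasp_force: 0.0
```

```bash
python3 off.py; python3 ang.py c5.png
```

```text
-0.025 268 width 22 off along d mm 2.7
-0.04 272 width 22 off along d mm 4.3
-0.055 276 width 21 off along d mm 4.2
-0.065 278 width 22 off along d mm 3.7
foot z 0.02028527415234593 top 0.16074067531756253
[ 0.60897376 -0.30577342  0.10288578]
shift [-0.0061 -0.0033 -0.1552] turn 0 cur yaw_y 18.7 pos [ 0.609  -0.3058  0.1029]
0.65 685 fit 85.5 rect [ 0.005 -0.006] [0.155 0.057] 89.0 z 0.019 0.174
[ 0.609  -0.3058  0.1029] 0.7510467199798391 0.0 [ 0.4  0.  -0.1]
```

View pics/c5.png

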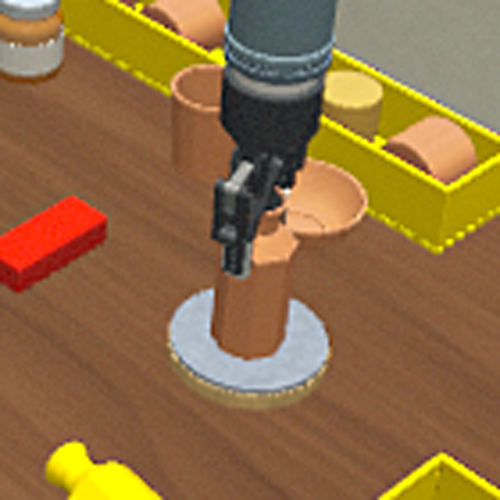

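The vase stands upright in the middle of the felt, its foot at about (247,340) in the crop. I open the fingers fully and rise straight up.

Request:
play_rows(
  plan=[
    [75,[0,0,0],0],
    [85,[0,0,0],0],
    [85,[0,0,0],0],
    [85,[0,0,-0.05],0],
    [85,[0,0,-0.12],0],
    [85,[0,0,-0.2],0],
    [85,[0,0,-0.3],0],
    [85,[0,0,-0.4],0],
    [85,[0,0,-0.4],0],
    [85,[0,0,-0.4],0],
  ],
)

```text
time_s: 19.45
eef_pos: [0.6096, -0.3062, 0.2647]
eef_rot: [0.002, 0.583, 0.813, -0.0]
wrist_force: [1.0, -0.2, -0.7]
opening: 0.995
grasp_force: 0.0
```

Request:
play_rows(
  plan=[
    [85,[0.1,-0.1,0],0],
    [85,[0.2,-0.2,0],0],
    [85,[0.3,-0.3,0],0],
    [85,[0.3,-0.4,0],0],
    [85,[0.3,-0.5,0],0],
    [85,[0.3,-0.5,0],0],
    [85,[0.3,-0.5,0],0],
  ],
)

```text
time_s: 20.15
eef_pos: [0.3801, -0.2561, 0.2619]
eef_rot: [-0.001, 0.584, 0.812, 0.0]
wrist_force: [0.4, -0.2, 0.5]
opening: 0.996
grasp_force: 0.0
```

```bash
python3 - <<'E'
from h import *
t=camera("top");s=camera("side")
W=pts(t);x=W[120:220,330:430].reshape(-1,3);x=x[(x[:,2]>.12)&(x[:,2]<.17)&(np.hypot(x[:,0]-.609,x[:,1]+.309)<.06)]
print("mouth",np.median(x,0),x.max(0),x.min(0))
l=W[120:225,110:210].reshape(-1,3);h=l[(l[:,2]>.148)&(l[:,2]<.17)&(abs(l[:,0]-.53)<.05)&(abs(l[:,1]-.32)<.03)];print("lever top",len(h),h.mean(0))
W=pts(s)
for m in masks_of(s,"vase"):
    p=W[m["mask"]]
    if abs(np.nanmedian(p[:,1])+.31)<.06: print("side",m["rect"],np.nanpercentile(p[:,2],[2,98]))
save(np.hstack([cv2.resize(t["image"][90:250,110:430],(560,280)),cv2.resize(s["image"][200:320,300:400],(233,280))]),"c6.png")
print(get_obs()["wrist_force"],get_obs()["time_s"])
E
```

```text
mouth [ 0.60412715 -0.30265998  0.1538337 ] [ 0.63687335 -0.28060922  0.16591812] [ 0.57934216 -0.33713794  0.12019376]
lever top 37 [0.52915961 0.31887911 0.15347032]
side [369.9, 265.9, 27.5, 46.8] [0.01968012 0.16211712]
[-0.67051405 -0.16206257 -0.30974137] 20.3
```

View pics/c6.png

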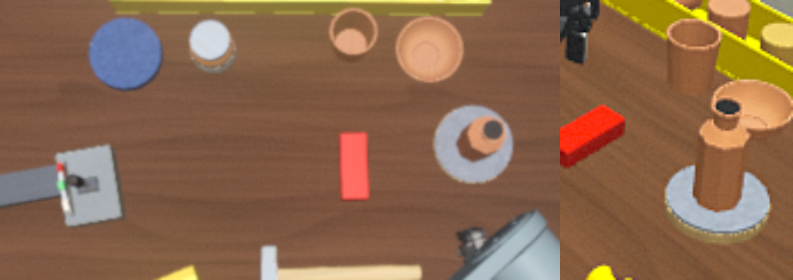

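The vase stands upright on the pad, mouth at (488,132). The lever is upright at (75,182) and the bystanders are where they were.

```bash
python3 -c "
from bench import *
print(hand_in())"
```

```text
the job is handed in; nothing more can be done
None
```

I set the throttle lever back to idle, stood the copper vase upright on the pad and handed the job in at about 20 s; the hand-in returned no verdict, but the last pictures show both in place and the bystanders unmoved.

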